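Release the idler wheel from its fork and lay it in the wheel rest

ROBOT

A 7-joint arm with a two-finger parallel gripper is mounted at the origin on a cart in front of the work surface, level with it; the furniture and walls round the work are solid. World frame = base frame: x ahead of the robot, y to its left, z up, the work surface at z = 0. Lengths are in mm, angles in degrees, forces in N, time in s.
With the tool pointing down it reaches from about 350 to 900 mm from the base axis. Payload 7.2 kg.
Tool frame: the origin (TCP) lies on the centre line of the jaws, within the pads' length; the fingertips stand 8 mm ahead of it and the grasp point (between the pads) lies 11 mm behind it; z points along the fingers, y is the line along which they close (so a half turn about z gives the same grasp; the last joint's range is limited). The gripper opens to 88 mm and grips with 3 to 60 N. Pads are 20 mm wide; open, the fingers measure 115 mm over their backs; the gripper's body (75 mm by 178 mm) begins 61 mm behind the grasp point.
Start: joints at [-74.038, 23.554, -0.728, 91.456, 0.321, 64.991, -4.71], TCP at [212.441, 587.791, 230.653] pointing down, gripper open.
Joint ranges: [-169.25, 169.25], [-16.82, 113.86], [-84.01, 82.57], [7.8, 145.47], [-59.2, 239.2], [7.22, 106.19], [-163.78, 163.78]. Speed limits (degrees/s): [136.94, 136.94, 172.46, 172.46, 180, 180, 180].

INTERFACE

Orientations are given as a 3x3 rotation matrix whose columns are the frame's x, y, z axes.
In Python, from cell import bot, planner, cams gives the robot as it stands. Calls block until the motion is done:
- bot.goto(position, orientation): joint-space move of the TCP to a pose.
- bot.move_linear(position, rotation=None, speed=150, max_force=None): straight line of the TCP; rotation=None keeps the orientation; speed is the mean speed in mm/s. With max_force (N) it stops when the force on the tool has changed by that much, and returns True; else False.
- bot.move_joints(angles): joint-space move.
- bot.gripper_to(opening): opening from 0.0 (shut) to 1.0 (fully open); the grip force is fixed at half the most; returns when the fingers have stopped.
- bot.pause(seconds).
- planner.inverse_kinematics(position, orientation): joint angles nearest the present ones, or None.
- cams.grab_frame(name): name is "scene" or "top" or "wrist"; returns (picture, depth): 400x640x3 uint8, red, green, blue; 400x640 float32, mm along the optical axis (not along the pixel's ray), 0 where there is no reading.
- cams.camera_info(name): a dict with "vertical_fov" (degrees; the focal length in pixels is half the picture's height over the tangent of half this angle, whatever the lens; pixels are square), "cx", "cy" (the principal point, pixels), "R" (3x3) and "t" (3): a world point X has camera coordinates R X + t; the wrist camera has in their place "tool_from_camera" (4x4, takes a point from camera to tool coordinates, whose origin is the TCP and whose axes are the flange's). Camera axes: x right, y down, z forward; pixel columns grow to the right and rows downward; lengths in mm; the calibration is good to about 2 mm. The wrist camera is an equidistant fisheye: a pixel r from the principal point sees the ray r / f radians off the axis. A picture is of the moment at which its call begins: read the wrist's pose just before it. camera_info takes no time and is no camera call.
A pose or a line that the arm cannot do raises bot.PlanningError and nothing moves.
- bot.close_job(): hands the job in; it is judged then, once.
Trained networks look in the newest picture that a camera, given by its name, has taken for a name from the list of things; names that differ only in an ending like _2 or _b are one class to them, and where a whole thing is asked for, a point or a joint stands for the part that bears it (a point fixed in the world has none). Each returns a list of dicts, best first, with "confidence" (0 to 1); they miss things now and then, are a little off and sometimes report something else, mostly with a low value. They report only what shows in the picture. A call takes as long as a camera call.
- cams.search_frame(camera, label): "rect" ([centre column, centre row, width, height] in pixels, round what is visible of it).
- cams.silhouettes(camera, label): "mask" (400x640 bool, what is visible of it) and "rect" ([centre column, centre row, width, height] in pixels, round what is visible of it).
Readings, each from a call of its own:
- bot.read_time(): time.
- bot.read_joint_pos(): joint angles.
- bot.read_joint_vel(): joint speeds.
- bot.read_joint_efforts(): joint torques, N m.
- bot.read_eef_pos(): TCP position.
- bot.read_eef_rot(): TCP orientation.
- bot.read_contact_force(): force on the tool from outside, world axes, zero at the start.
- bot.read_wrist_torque(): the same for the moment, N m.
- bot.read_finger_gap(): opening from 0.0 (shut) to 1.0 (fully open).
- bot.read_grip_force(): force on a finger pad.
Only numpy, scipy, OpenCV 4.12 (cv2) and the standard library are available. Lean on these libraries where they do the work, as an engineer would, in place of code of your own. Each camera call takes 0.05 s, during which the arm holds its last target. There are 200 camera calls.

TASK

Take the grooved idler wheel out of the belt-drive stand for servicing: flip the stand's cam lever from closed, handle leaning forward, all the way over to the back, then bring the wheel's axle out of the hooked slots (a little up, forward over the ridge, and down through the open lower ends) and lay it in the V notches of the low wheel rest, axle ends on both posts, wheel between them. Keep hold of the wheel and never let it drop to the table, leave the lever open, and do not disturb the small lab things standing around.

Things in the scene. Friction and masses are not known exactly. Their poses are not given: they have to be found in the camera images.
- fork_stand: Fixed aluminium C-shaped stand, its fork hanging from the top. Origin on the table straight below the seated axle; x points to its back (away from the robot when unturned), y along the axle, z up. Cheeks at y +-45 to +-53 mm, x -34 to +35, z 115 to 200. Column behind at x 40 to 62. Base x 28 to 68, 12 mm high; two feet 10 mm high at y +-50 to +-66 run forward to x -45.
- crown_edge (a point): Middle of the lower front edge of the roof over the wheel (stand frame x 0, z 195 mm). Roof: crown plate x 0 to +64, y +-53, z 195 to 205 mm; on it a grey housing x +2 to +64, y +-38, z 204 to 245 mm. It bars the way to the wheel from straight above: come from the front with the tool tilted 25 to 40 degrees, between the cheeks and under this edge.
- fork_seat (a point): Centre of the seated axle, 140 mm above the table; axes as the stand's. Each cheek's hooked slot, in mm from here: seat floor at z -4 from x -5.5 to +5; ridge x -10 to -5.5, top at z -0.5; ceiling z +16; then the exit channel.
- slot_exit (a point): Middle of the slots' open lower ends: x -17, z -25 mm from fork_seat, axes as the stand's. Exit channel x -24 to -10 mm from fork_seat, open downwards; a horn at x -34 to -24 closes its front down to this height, the cheek's lower end. So the axle comes out by raising 4 to 11 mm, moving to x -17, lowering till its centre is over 6 mm below this point, then forward.
- cam_lever (a joint): Cam lever angle in rad: 0 closed (handle leaning 75 degrees forward of vertical, cams just over the axle ends so that the axle cannot rise over the ridge), 1.745 fully open (handle leaning 25 degrees backward). Turns about +y of the stand; stiff hinge, stays where it is left, about 1 to 1.5 N at the tip.
- lever_tip (a point): Centre of the black round end knob (16 mm across, 14 mm wide between flat faces along y) at the end of the lever's handle (8 mm rod), 80 mm from the shaft, on the stand's +y side at y = 84 mm. Moves with the lever. A box on the unit behind the stand, from x = 0.71 m and z = 0.26 m up, leaves little room behind the open lever: lean the tool 20 to 30 degrees back to the robot here too.
- lever_hinge (a point): Point on the lever's shaft in the plane of its handle: stand frame x 0, y 84 mm, z 186 mm. The 10 mm shaft runs across the fork from here, over the wheel.
- wheel: Loose grooved idler wheel, 60 mm across, 22 mm wide, flat sides, 120 to 210 g. Origin at its centre, y along the axle (turn about it does not matter). Steel axle 8 mm across, 128 mm long; collars 16 mm across at y +-38 to +-42 mm fit inside the fork cheeks and inside the rest's posts. Grip the flat sides between rim and axle, fingertips stopping short of the axle (26 mm of face from rim to axle).
- wheel_rest: Fixed low aluminium rest: foot plate 50 x 124 mm and 6 mm thick, two posts 44 mm deep (x) at y = +-47 to +-55 mm, top at 64 mm, each with a V notch open at the top (90 degrees, about 30 mm wide). Origin under its centre (on the raised front ledge of the table, 1.5 mm up), y along the axle to be laid in, z up. Either end of the axle may lie in either post.
- rest_seat (a point): Where the wheel's centre lies when its axle is fully down in both V notches, 52 mm above the rest's origin, midway between the posts; axes as the rest's.
- oil_bottle: Bystander: brown dropper bottle, 29 mm across, 75 mm high, origin under its centre.
- filter_cube: Bystander: black filter cube, 30 x 34 x 31 mm, origin under its centre.
- objective: Bystander: standing silvery objective, 26 mm across, 46 mm high, origin under its centre.
- coverslip_box: Bystander: small box, 32 x 32 x 25 mm, origin under its centre.

How it is judged (in metres and radians):
On the way, in this order (a step that is already met when the one before it is completed fails the run):
1. the cam lever is flipped open (beyond 1.4 rad) with the axle still in its seat (value of joint cam_lever above 1.4 rad and distance between wheel and fork_seat below 0.012 m), for 0.1 s.
2. the wheel, held by the fingers, is lowered so that its axle is out of the lower ends of the slots (z of wheel in the frame of fork_seat between -0.1 and -0.03 m and x of wheel in the frame of fork_seat between -0.12 and 0 m and contact force between the fingers and wheel above 1 N), for 0.1 s.
At the end, for the whole second after the job is handed in: The wheel lies still in the rest: centre within 4 mm of the rest's seat point in x and z and 12 mm along the axle, axle within 0.07 rad of the rest's y axis; the lever is open beyond 1.4 rad; the bystanders stand upright (x of wheel in the frame of rest_seat between -0.004 and 0.004 m and y of wheel in the frame of rest_seat between -0.012 and 0.012 m and z of wheel in the frame of rest_seat between -0.004 and 0.004 m and angle between the y axis of wheel and the y axis of wheel_rest, either way round below 0.07 rad and value of joint cam_lever above 1.4 rad and linear speed of wheel below 0.02 m/s and angle between each of oil_bottle, filter_cube, objective, coverslip_box's own z axis and vertical below 0.2 rad); the robot touches nothing.
It fails at once if the wheel falls or is put down on the table (its centre lower than 34 mm) (height (world z) of wheel below 0.034 m).
It fails at once if the oil_bottle is pushed more than 20 mm (distance of oil_bottle from where it was at the start of the episode above 0.02 m).
It fails at once if the filter_cube is pushed more than 20 mm (distance of filter_cube from where it was at the start of the episode above 0.02 m).
It fails at once if the objective is pushed more than 20 mm (distance of objective from where it was at the start of the episode above 0.02 m).
It fails at once if the coverslip_box is pushed more than 20 mm (distance of coverslip_box from where it was at the start of the episode above 0.02 m).
It also fails if it takes over 58 s, if anything falls off the work surface, if the arm or the gripper's body presses on something with over 40 N, if the wrist force passes 120 N, or if a joint passes its speed limit or range.

## Working session

There is one attempt and no reset: what is moved stays moved. The work goes in short steps, each a Python script; the robot and the scene stay as the last script left them, time stands still between calls to the robot, and variables do not carry over. Pictures are saved under pics/ and viewed, at most 10 in all, crops included, and the job is handed in when it is done.

```bash
ls; mkdir -p pics
cat > h.py <<'E'
import numpy as np, cv2
from cell import bot, planner, cams
def K(n):
    i=cams.camera_info(n); f=200/np.tan(np.radians(i["vertical_fov"]/2)); return i,f
def world(n,u,v,d):
    i,f=K(n); p=np.stack([(u-i["cx"])*d/f,(v-i["cy"])*d/f,d],-1)
    return (p-np.array(i["t"]))@np.array(i["R"])
def proj(n,X):
    i,f=K(n); c=np.atleast_2d(X)@np.array(i["R"]).T+np.array(i["t"]); return np.c_[c[:,0]/c[:,2]*f+i["cx"],c[:,1]/c[:,2]*f+i["cy"]]
def cloud(n,depth,mask):
    v,u=np.nonzero(mask&(depth>0)); return world(n,u.astype(float),v.astype(float),depth[v,u].astype(float))
E
python3 - <<'E'
from h import *
for n in("scene","top"):
    p,d=cams.grab_frame(n); cv2.imwrite(f"pics/{n}0.png",p[:,:,::-1]); np.save(f"{n}0.npy",d)
    i,f=K(n); print(n,f,i["cx"],i["cy"],np.round(i["R"],3).tolist(),i["t"])
    for l in["fork_stand","cam_lever","lever_tip","wheel","wheel_rest","oil_bottle","filter_cube","objective","coverslip_box"]:
        for k,r in enumerate(cams.silhouettes(n,l)[:2]):
            c=cloud(n,d,r["mask"]); np.save(f"{n}_{l}_{k}.npy",c)
            print(l,round(r["confidence"],2),np.round(r["rect"]),len(c),np.round(np.percentile(c,[2,50,98],axis=0)).tolist() if len(c) else "")
print(bot.read_time(),bot.read_eef_rot())
E
```

```text
cell.py
pics
scene 421.94436639768367 316.2848814162415 202.76697370533478 [[-0.468, -0.883, -0.029], [-0.336, 0.209, -0.919], [0.817, -0.42, -0.394]] [174.0414251  319.15371381 635.30349982]
fork_stand 0.83 [233. 215.  72. 116.] 3586 [[543.0, 47.0, 5.0], [617.0, 122.0, 163.0], [707.0, 182.0, 248.0]]
cam_lever 0.53 [220. 197.  53.  30.] 374 [[505.0, 65.0, 149.0], [587.0, 164.0, 190.0], [647.0, 192.0, 221.0]]
cam_lever 0.35 [364. 247.  42.  46.] 838 [[406.0, -227.0, 4.0], [438.0, -173.0, 15.0], [479.0, -119.0, 59.0]]
lever_tip 0.86 [220. 197.  47.  30.] 390 [[505.0, 65.0, 143.0], [587.0, 164.0, 190.0], [711.0, 192.0, 221.0]]
wheel 0.71 [229. 206.  39.  25.] 483 [[577.0, 61.0, 82.0], [596.0, 110.0, 145.0], [708.0, 157.0, 169.0]]
wheel 0.6 [233. 214.  76. 120.] 3367 [[535.0, 49.0, 6.0], [616.0, 124.0, 165.0], [666.0, 181.0, 248.0]]
wheel_rest 0.72 [364. 247.  38.  40.] 910 [[406.0, -228.0, 4.0], [440.0, -172.0, 18.0], [479.0, -118.0, 61.0]]
oil_bottle 0.73 [230. 290.  11.  20.] 225 [[427.0, 167.0, 2.0], [432.0, 179.0, 30.0], [494.0, 190.0, 49.0]]
oil_bottle 0.7 [325. 261.  14.  31.] 282
[... 1010 characters left out ...]
_rest 0.58 [367. 226.  49.  27.] 710 [[410.0, -227.0, 2.0], [443.0, -174.0, 7.0], [473.0, -116.0, 62.0]]
oil_bottle 0.65 [319. 230.  10.  10.] 76 [[408.0, -59.0, -1.0], [420.0, -48.0, 50.0], [432.0, -37.0, 76.0]]
objective 0.47 [243. 226.  11.   6.] 77 [[428.0, 166.0, 11.0], [438.0, 174.0, 40.0], [449.0, 189.0, 49.0]]
objective 0.44 [259. 159.  69.  74.] 2329 [[520.0, 45.0, 4.0], [618.0, 114.0, 205.0], [677.0, 186.0, 247.0]]
coverslip_box 0.62 [439. 237.  14.  15.] 131 [[397.0, -401.0, 8.0], [411.0, -384.0, 24.0], [425.0, -371.0, 28.0]]
1.0 [[-9.40466875e-01  3.39885357e-01  2.25130355e-05]
 [ 3.39885358e-01  9.40466875e-01  3.30226247e-05]
 [-9.94885759e-06  3.87085358e-05 -9.99999999e-01]]
```

```bash
cat > s.py <<'E'
from h import *
for n in("top","scene"):
    d=np.load(f"{n}0.npy"); c=cloud(n,d,np.ones_like(d,bool))
    for nm,box,bands in(("stand",(480,720,20,220),((240,252),(198,210))),("rest",(390,500,-250,-100),((55,70),(5,11)))):
        s=c[(c[:,0]>box[0])&(c[:,0]<box[1])&(c[:,1]>box[2])&(c[:,1]<box[3])]
        for a,b in bands:
            q=s[(s[:,2]>a)&(s[:,2]<b)][:,:2].astype(np.float32)
            print(n,nm,a,len(q),np.round(np.median(s[(s[:,2]>a)&(s[:,2]<b)][:,2]),1),[np.round(x,1) for x in cv2.minAreaRect(q)],np.round(q.mean(0)))
t=cv2.imread("pics/top0.png"); s=cv2.imread("pics/scene0.png")
a=cv2.resize(t[100:260,200:400],(800,640))[:590]; cv2.imwrite("pics/a.png",a)
cv2.imwrite("pics/b.png",cv2.resize(s[140:310,180:400],(776,600)))
E
python3 s.py
```

```text
top stand 240 966 244.3 [array([655.1, 119.8]), array([197.6, 109.3]), np.float64(89.9)] [646. 115.]
top stand 198 568 203.5 [array([609.1, 119.8]), array([198.4, 201.9]), np.float64(89.7)] [638. 112.]
top rest 55 81 58.3 [array([ 456.1, -174.1]), array([ 90.6, 112.2]), np.float64(5.0)] [ 453. -178.]
top rest 5 451 7.1 [array([ 431.6, -172.6]), array([ 83.2, 124.4]), np.float64(0.2)] [ 442. -173.]
scene stand 240 688 246.3 [array([657. , 118.1]), array([120.3, 199.2]), np.float64(2.5)] [671. 120.]
scene stand 198 549 204.4 [array([630.6, 102.1]), array([213. , 193.9]), np.float64(13.0)] [638. 135.]
scene rest 55 110 58.2 [array([ 470.1, -181.7]), array([ 82.3, 143.2]), np.float64(21.3)] [ 460. -172.]
scene rest 5 363 8.1 [array([ 442.6, -166.7]), array([123.8,  86.5]), np.float64(83.4)] [ 440. -176.]
```

View pics/a.png

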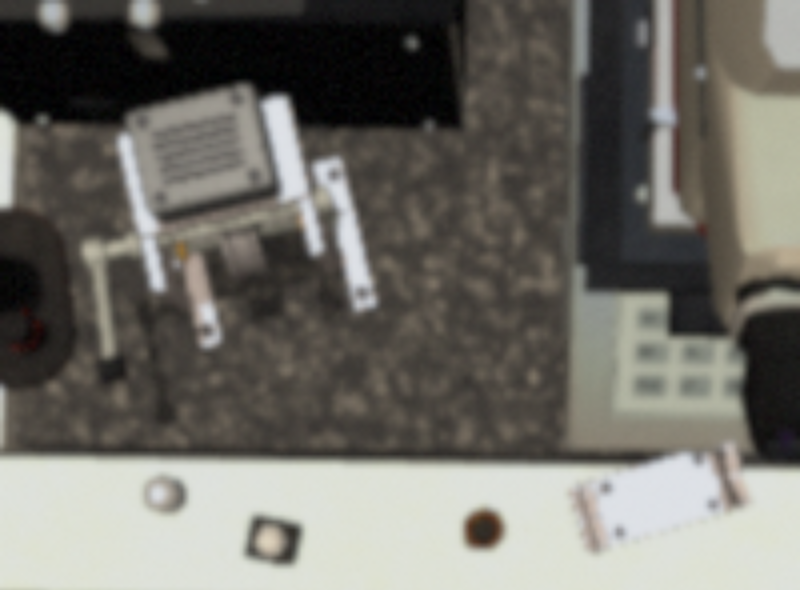

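View pics/b.png

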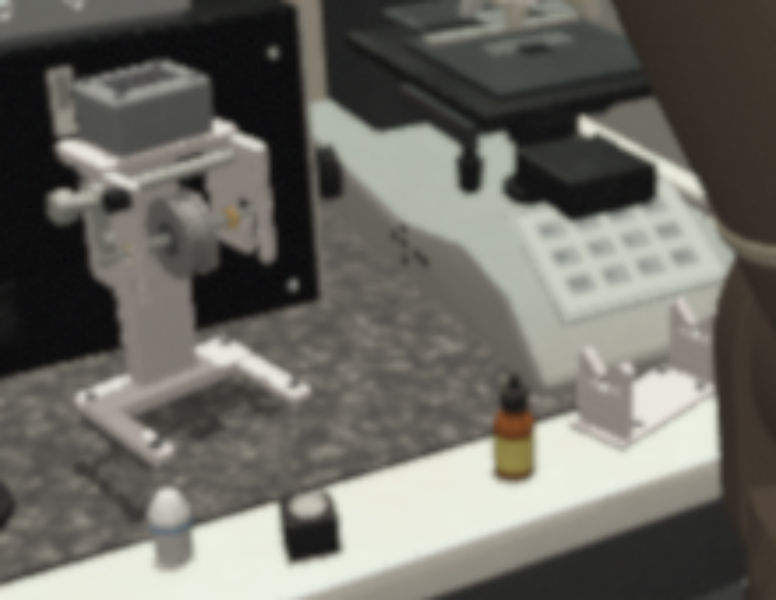

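```bash
cat > fit.py <<'E'
from h import *
from scipy.optimize import least_squares
def bx(a,b,c,d,e,f): return np.array([[a,c,e],[b,d,f]],float)
STAND=[bx(-34,35,-53,-45,115,200),bx(-34,35,45,53,115,200),bx(40,62,-25,25,12,195),bx(28,68,-66,66,0,12),bx(-45,28,50,66,0,10),bx(-45,28,-66,-50,0,10),bx(0,64,-53,53,195,205),bx(2,64,-38,38,204,245)]
REST=[bx(-25,25,-62,62,0,6),bx(-22,22,47,55,6,64),bx(-22,22,-55,-47,6,64)]
def sdf(p,B):
    o=[]
    for b in B:
        q=np.abs(p-b.mean(0))-(b[1]-b[0])/2
        o.append(np.linalg.norm(np.maximum(q,0),axis=1)+np.minimum(q.max(1),0))
    return np.min(o,0)
def tof(c,x): # world->frame
    co,s=np.cos(x[2]),np.sin(x[2]); d=c-[x[0],x[1],0]
    return np.c_[co*d[:,0]+s*d[:,1],-s*d[:,0]+co*d[:,1],c[:,2]]
def fit(c,B,x0,z0=0):
    c=c-[0,0,z0]
    r=least_squares(lambda x:np.clip(sdf(tof(c,x),B),-8,8),x0,loss="cauchy",f_scale=1.5,diff_step=1e-4,x_scale=[1,1,.01])
    return r.x,np.median(np.abs(sdf(tof(c,r.x),B)))
E
cat > s2.py <<'E'
from fit import *
import itertools
C={}
for n in("top","scene"):
    d=np.load(f"{n}0.npy"); C[n]=cloud(n,d,np.ones_like(d,bool))
C["both"]=np.vstack([C["top"],C["scene"]])
for n,c in C.items():
    s=c[(abs(c[:,0]-610)<90)&(abs(c[:,1]-115)<90)&(c[:,2]>15)&(c[:,2]<255)]
    print(n,"stand",min((fit(s,STAND,[x,112,.22]) for x in(590,605,615)),key=lambda r:r[1]))
    s=c[(abs(c[:,0]-442)<45)&(abs(c[:,1]+173)<75)&(c[:,2]>4)&(c[:,2]<70)]
    print(n,"rest",fit(s,REST,[442,-173,.22],1.5))
# height map
c=C["both"]; c=c[c[:,2]>20]
for x in range(350,800,30): print(x,[int(np.percentile(q,98)) if len(q:=c[(c[:,0]//30*30==x//30*30)&(c[:,1]//40*40==y)][:,2])>3 else 0 for y in range(-480,320,40)])
t=cv2.imread("pics/top0.png"); cv2.imwrite("pics/c.png",np.vstack([t,cv2.imread("pics/scene0.png")])[::1]); cv2.imwrite("pics/c.png",cv2.resize(cv2.imread("pics/c.png"),(480,600)))
E
python3 s2.py
```

```text
top stand (array([6.06202249e+02, 1.07391012e+02, 2.55288762e-01]), np.float64(1.4344324838629632))
top rest (array([ 4.44169382e+02, -1.75390770e+02,  3.33587214e-01]), np.float64(1.673898971278021))
scene stand (array([6.07300574e+02, 1.05332829e+02, 2.52076601e-01]), np.float64(1.2827831613988323))
scene rest (array([ 4.43060094e+02, -1.69593685e+02,  3.25047679e-01]), np.float64(1.507300084836122))
both stand (array([6.07112595e+02, 1.05552078e+02, 2.51237329e-01]), np.float64(1.4535394100827048))
both rest (array([ 4.42919293e+02, -1.69570704e+02,  3.27111012e-01]), np.float64(1.6702858275002868))
350 [581, 565, 0, 0, 0, 0, 0, 0, 0, 0, 0, 0, 0, 0, 0, 0, 0, 0, 0, 0]
380 [585, 565, 0, 0, 0, 0, 0, 0, 0, 0, 0, 0, 0, 0, 0, 0, 0, 0, 0, 0]
410 [587, 563, 28, 0, 0, 0, 0, 0, 63, 0, 75, 43, 0, 0, 34, 0, 0, 0, 0, 0]
440 [588, 462, 27, 0, 0, 0, 63, 0, 62, 62, 72, 43, 0, 0, 31, 0, 48, 0, 0, 0]
470 [588, 653, 0, 0, 27, 537, 534, 537, 532, 31, 0, 0, 0, 0, 0, 0, 0, 0, 0, 0]
500 [590, 647, 0, 0, 57, 532, 529, 531, 523, 54, 0, 0, 0, 0, 0, 0, 221, 0, 0, 0]
530 [594, 0, 0, 0, 78, 518, 518, 518, 513, 74, 0, 0, 0, 0, 0, 0, 221, 0, 0, 0]
560 [595, 0, 0, 0, 96, 517, 517, 518, 512, 196, 0, 0, 0, 0, 0, 200, 205, 0, 62, 102]
590 [597, 0, 0, 0, 110, 582, 590, 587, 496, 198, 0, 0, 0, 200, 187, 237, 197, 0, 102, 109]
620 [600, 0, 0, 0, 0, 604, 608, 606, 488, 198, 0, 0, 0, 243, 247, 247, 206, 0, 0, 106]
650 [601, 0, 0, 0, 208, 611, 614, 613, 490, 198, 0, 0, 0, 245, 248, 248, 207, 0, 0, 0]
680 [603, 0, 0, 0, 208, 615, 618, 616, 486, 299, 0, 0, 0, 206, 248, 247, 0, 0, 0, 0]
710 [605, 0, 0, 0, 207, 215, 607, 482, 465, 268, 0, 258, 259, 383, 385, 385, 384, 385, 383, 259]
740 [606, 0, 0, 0, 0, 215, 440, 442, 441, 198, 0, 260, 260, 385, 386, 386, 386, 386, 384, 261]
770 [583, 0, 0, 0, 0, 440, 441, 442, 442, 199, 0, 260, 261, 383, 383, 384, 384, 384, 383, 261]
```

```bash
sleep 1; ls pics
```

```text
a.png
b.png
c.png
scene0.png
top0.png
```

```bash
cat >> fit.py <<'E'
def Rz(a): return np.array([[np.cos(a),-np.sin(a),0],[np.sin(a),np.cos(a),0],[0,0,1.]])
def tool(yaw,t): # tilt t deg, z forward-down
    t=np.radians(t); return Rz(yaw)@np.array([[-np.cos(t),0,np.sin(t)],[0,1,0],[-np.sin(t),0,-np.cos(t)]])
def wristcloud(tag=None):
    P,R=bot.read_eef_pos(),np.array(bot.read_eef_rot()); p,d=cams.grab_frame("wrist")
    i,f=K("wrist"); v,u=np.mgrid[:400,:640].astype(float)
    a,b=u-i["cx"],v-i["cy"]; r=np.hypot(a,b)+1e-9; th=r/f
    s=np.tan(np.minimum(th,1.45)); ok=(d>0)&(th<1.2)
    c=np.stack([a/r*s*d,b/r*s*d,d],-1); T=np.array(i["tool_from_camera"])
    w=(c@T[:3,:3].T+T[:3,3])@R.T+np.array(P)
    if tag: cv2.imwrite(f"pics/{tag}.png",p[:,:,::-1])
    return w,ok,p
def cut(w,ok,x,rx,ry,z0,z1):
    c=w[ok]; l=tof(c,x); return c[(abs(l[:,0])<rx)&(abs(l[:,1])<ry)&(l[:,2]>z0)&(l[:,2]<z1)]
E
python3 - <<'E'
from fit import *
print(np.round(cams.camera_info("wrist")["tool_from_camera"],3).tolist())
S=np.array([607,105.6,.252])
def st(p): return Rz(S[2])@np.array(p,float)+[S[0],S[1],0]
bot.goto([330,330,330],tool(S[2],25)); 
bot.goto(st([-150,10,260]),tool(S[2],30))
w,ok,p=wristcloud("w1"); np.savez("w1.npz",w=w,ok=ok)
c=cut(w,ok,S,90,80,15,255); print(len(c),fit(c,STAND,S))
for l in("lever_tip","wheel"):
    for r in cams.silhouettes("wrist",l)[:2]:
        q=w[r["mask"]&ok]; print(l,r["confidence"],np.round(r["rect"]),np.round(np.percentile(tof(q,S),[3,50,97],axis=0)).tolist())
print(bot.read_time(),bot.read_joint_pos())
E
```

```text
[[0.0, -0.971, -0.241, 64.958], [1.0, 0.0, -0.001, 0.222], [0.001, -0.241, 0.971, -153.787], [0.0, 0.0, 0.0, 1.0]]
8866 (array([6.07029340e+02, 1.06691967e+02, 2.54794220e-01]), np.float64(0.7995652292166788))
lever_tip 0.87 [325. 261. 148.  35.] [[-41.0, -60.0, 155.0], [-6.0, 37.0, 186.0], [-3.0, 84.0, 203.0]]
wheel 0.72 [326. 264. 151.  37.] [[-49.0, -60.0, 152.0], [-5.0, 32.0, 186.0], [41.0, 86.0, 206.0]]
wheel 0.68 [318. 244. 103.  52.] [[-29.0, -41.0, 128.0], [-11.0, 1.0, 146.0], [6.0, 41.0, 168.0]]
3.425 [-53.96461172 -15.51365466  31.26355114 134.42268851  22.92930899
  30.69157939  66.16810844]
```

View pics/w1.png

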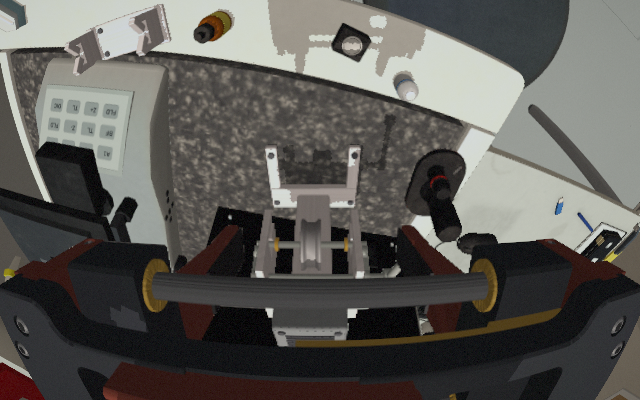

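Run:
```python
from fit import *
S=np.array([607.1,106.5,.254]); f=np.load("w1.npz"); w,ok=f["w"],f["ok"]
R0=np.array([443,-170,.327]); c=cut(w,ok,R0,45,75,5,70); print("rest",len(c),fit(c,REST,R0,1.5))
for n in("top","scene"):
    d=np.load(f"{n}0.npy"); l=tof(cloud(n,d,np.ones_like(d,bool)),S); k=l[(abs(l[:,0]+75)<22)&(abs(l[:,1]-84)<15)&(l[:,2]>180)&(l[:,2]<235)]
    print(n,len(k),np.round(np.percentile(k,[5,50,95],axis=0)).tolist())
def st(p): return Rz(S[2])@np.array(p,float)+[S[0],S[1],0]
q=planner.inverse_kinematics
for t in(20,25,30):
  R=tool(S[2],t); print(t,[None if (a:=q(st([-80*np.sin(x),84,186+80*np.cos(x)])+R[:,2]*6,R)) is None else np.round(a).tolist() for x in np.radians([75,25,-25])])
R=tool(S[2],37); print([None if (a:=q(st(x)-R[:,2]*15,R)) is None else np.round(a).tolist() for x in([0,0,140],[-17,0,148],[-17,0,100])])
```

```text
rest 4901 (array([ 4.42827006e+02, -1.68551859e+02,  3.15476425e-01]), np.float64(0.9390581605530386))
top 66 [[-83.0, 78.0, 207.0], [-74.0, 84.0, 215.0], [-55.0, 90.0, 220.0]]
scene 68 [[-84.0, 77.0, 207.0], [-81.0, 86.0, 215.0], [-56.0, 90.0, 221.0]]
20 [[-61.0, 7.0, 39.0, 124.0, -3.0, 31.0, 83.0], [-63.0, 8.0, 43.0, 115.0, -5.0, 39.0, 87.0], [-58.0, 17.0, 42.0, 106.0, -15.0, 42.0, 96.0]]
25 [[-59.0, 4.0, 35.0, 127.0, 4.0, 24.0, 76.0], [-61.0, 5.0, 39.0, 119.0, 1.0, 32.0, 81.0], [-55.0, 14.0, 37.0, 111.0, -10.0, 34.0, 91.0]]
30 [[-58.0, 3.0, 32.0, 131.0, 15.0, 18.0, 65.0], [-60.0, 3.0, 35.0, 123.0, 8.0, 26.0, 73.0], [-52.0, 11.0, 32.0, 115.0, -4.0, 26.0, 86.0]]
[[16.0, 18.0, -35.0, 128.0, 94.0, 10.0, -1.0], [17.0, 15.0, -35.0, 130.0, 91.0, 9.0, 2.0], [34.0, 30.0, -58.0, 131.0, 109.0, 24.0, -10.0]]
```

Run:
```python
from fit import *
S=np.array([607.1,106.5,.254])
def st(p): return Rz(S[2])@np.array(p,float)+[S[0],S[1],0]
R=tool(S[2],25)
def k(a): a=np.radians(75-a); return st([-80*np.sin(a),84,186+80*np.cos(a)])+R[:,2]*5
bot.gripper_to(0.4)
bot.goto(k(0)-R[:,2]*90,R)
print(bot.move_linear(k(0),speed=120,max_force=15),bot.read_contact_force())
bot.gripper_to(0.0); print("gap",bot.read_finger_gap()*88,bot.read_grip_force(),bot.read_contact_force())
for a in range(7,99,7):
    bot.move_linear(k(a),speed=80)
print(bot.read_contact_force(),bot.read_time())
bot.gripper_to(0.3)
bot.move_linear(k(98)-R[:,2]*70,speed=150)
p,d=cams.grab_frame("scene"); np.save("scene1.npy",d); cv2.imwrite("pics/d.png",cv2.resize(p[140:310,150:370,::-1],(776,600)))
l=tof(cloud("scene",d,np.ones_like(d,bool)),S)
q=k(98)-R[:,2]*5; q=tof(q[None],S)[0]; m=l[np.linalg.norm(l-q,axis=1)<16]; print(q,len(m),np.round(np.median(m,axis=0)) if len(m) else "")
print(bot.read_time())
```

```text
False [-1.09950824  0.20504859  0.27357561]
gap 13.425838692206874 30.000501573085785 [-2.07675194  0.6399198   2.6110864 ]
[-1.53524626  5.34245053  3.5605475 ] 10.025
[ 31.25849028  84.         259.64038828] 41 [ 20.  85. 262.]
11.125
```

View pics/d.png

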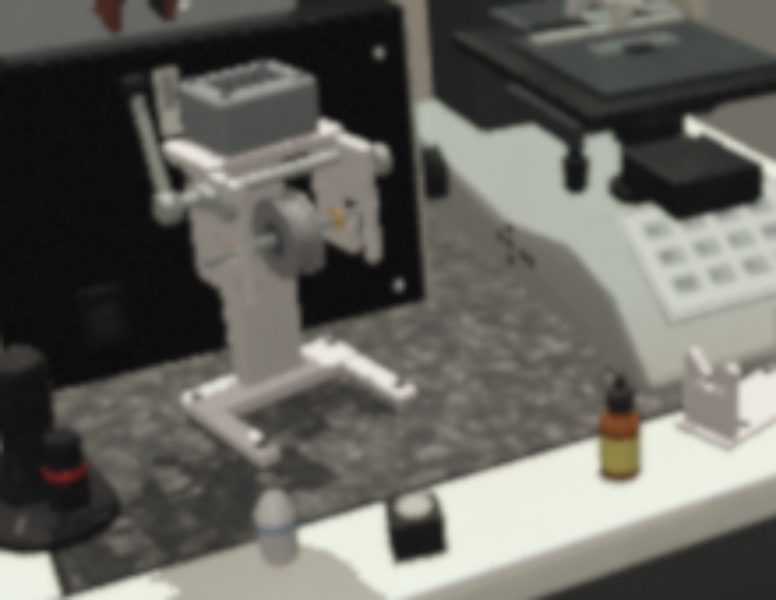

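Run:
```python
from fit import *
S=np.array([607.1,106.5,.254]); RS=np.array([442.8,-169.5,.32])
def st(p,F=S): return Rz(F[2])@np.array(p,float)+[F[0],F[1],0]
q=planner.inverse_kinematics
F=np.diag([-1,-1,1])
for t in(27,30,33,36):
  for fl in(np.eye(3),F):
    R=tool(S[2],t)@fl; Q=tool(RS[2],t)@fl
    print(t,fl[0,0]); 
    for n,P,r in(("pre",st([0,0,140])-R[:,2]*110,R),("grip",st([0,0,140])-R[:,2]*15,R),("out",st([-17,0,100])-R[:,2]*15,R),("fwd",st([-100,0,100])-R[:,2]*15,R),("fwdup",st([-140,0,220])-R[:,2]*15,R),("resta",st([0,0,160],RS)-Q[:,2]*15,Q),("rest",st([0,0,53],RS)-Q[:,2]*15,Q)):
        a=q(P,r); print("  ",n,None if a is None else np.round(a).tolist())
```

```text
27 1.0
   pre [-49.0, 3.0, 37.0, 124.0, -6.0, 27.0, 96.0]
   grip [-33.0, 16.0, 22.0, 123.0, -24.0, 16.0, 113.0]
   out [-25.0, 18.0, 13.0, 127.0, -25.0, 10.0, 115.0]
   fwd [-36.0, 12.0, 25.0, 137.0, -48.0, 7.0, 137.0]
   fwdup [-54.0, -11.0, 35.0, 134.0, 16.0, 28.0, 75.0]
   resta [74.0, 10.0, -47.0, 129.0, -27.0, 28.0, 159.0]
   rest [70.0, 25.0, -47.0, 134.0, -10.0, 9.0, 148.0]
27 -1
   pre [-63.0, 3.0, 52.0, 124.0, -9.0, 27.0, -80.0]
   grip [-53.0, 20.0, 47.0, 124.0, -49.0, 21.0, -43.0]
   out [-42.0, 20.0, 34.0, 128.0, -57.0, 14.0, -35.0]
   fwd [-37.0, 12.0, 25.0, 137.0, -48.0, 7.0, -42.0]
   fwdup [-44.0, -9.0, 27.0, 134.0, 10.0, 28.0, -100.0]
   resta [-36.0, 10.0, 75.0, 134.0, -55.0, 41.0, 8.0]
   rest [60.0, 22.0, -34.0, 135.0, -43.0, 11.0, -0.0]
30 1.0
   pre [-51.0, 1.0, 38.0, 127.0, -4.0, 22.0, 95.0]
   grip [-29.0, 15.0, 17.0, 125.0, -25.0, 11.0, 114.0]
   out [7.0, 20.0, -25.0, 127.0, 61.0, 9.0, 32.0]
   fwd [18.0, 14.0, -36.0, 137.0, 81.0, 9.0, 11.0]
   fwdup [-53.0, -12.0, 34.0, 137.0, 20.0, 25.0, 71.0]
   resta [93.0, 15.0, -66.0, 130.0, -20.0, 24.0, 155.0]
   res
[... 1131 characters left out ...]
2.0, 43.0, 133.0, 2.0, 12.0, 89.0]
   grip [17.0, 18.0, -36.0, 128.0, 84.0, 10.0, 10.0]
   out [34.0, 30.0, -58.0, 130.0, 105.0, 24.0, -5.0]
   fwd [46.0, 27.0, -69.0, 140.0, 111.0, 26.0, -13.0]
   fwdup [-46.0, -13.0, 27.0, 141.0, 28.0, 16.0, 63.0]
   resta [103.0, 21.0, -75.0, 133.0, -22.0, 19.0, 161.0]
   rest [92.0, 41.0, -68.0, 138.0, 82.0, 8.0, 65.0]
36 -1
   pre [-46.0, -1.0, 32.0, 133.0, -0.0, 12.0, -89.0]
   grip None
   out [15.0, 21.0, -35.0, 131.0, 118.0, 13.0, 156.0]
   fwd [37.0, 21.0, -57.0, 141.0, 120.0, 19.0, 156.0]
   fwdup [-17.0, -9.0, 3.0, 140.0, 2.0, 13.0, -92.0]
   resta [81.0, 11.0, -47.0, 134.0, -53.0, 26.0, 10.0]
   rest [92.0, 41.0, -68.0, 138.0, 82.0, 8.0, -115.0]
```

```bash
cat > g.py <<'E'
from fit import *
S=np.array([607.1,106.5,.254]); RS=np.array([442.8,-169.5,.32]); F=np.diag([-1.,-1,1])
def st(p,fr=S): return Rz(fr[2])@np.array(p,float)+[fr[0],fr[1],0]
def T(t): return tool(S[2],t)@F
E
python3 - <<'E'
from g import *
R=T(30); bot.gripper_to(0.45)
P=bot.read_eef_pos(); bot.move_linear(np.array(P)+st([-120,-20,60])-st([0,0,0]),speed=250)
bot.goto(st([-140,0,300]),T(28))
for t in(32,31,30,29,28,27):
    R=T(t); g=st([-2,0,141])-R[:,2]*16
    try:
        bot.goto(g-R[:,2]*100,R); a=bot.read_joint_pos(); print(t,"pre",np.round(a,1))
        print(bot.move_linear(g-R[:,2]*45,speed=120,max_force=8)); print(np.round(bot.read_joint_pos(),1)); break
    except bot.PlanningError as e: print(t,e)
q=planner.inverse_kinematics
for n,p in(("grip",[0,0,140]),("up",[0,0,147.5]),("x17",[-17,0,147.5]),("out",[-17,0,100])):
  for tt in(R,T(24)):
    a=q(st(p)+g-st([0,0,140]) -tt[:,2]*0,tt); print(n,None if a is None else np.round(a).tolist())
print(bot.read_contact_force(),bot.read_time())
w,ok,p=wristcloud("w2"); np.savez("w2.npz",w=w,ok=ok)
c=cut(w,ok,S,90,80,15,255); print(len(c),fit(c,STAND,S))
E
```

```text
32 pre [-20.5   0.8   6.2 127.6  -0.6  19.8 -89.3]
False
[-19.4   7.9   5.5 127.4  -4.3  12.7 -85.7]
grip [-17.0, 14.0, 3.0, 127.0, -7.0, 7.0, -83.0]
grip [-19.0, 16.0, 6.0, 120.0, -5.0, 20.0, -85.0]
up [-18.0, 13.0, 4.0, 126.0, -7.0, 9.0, -83.0]
up [-19.0, 15.0, 6.0, 120.0, -5.0, 22.0, -86.0]
x17 [-18.0, 12.0, 4.0, 128.0, -7.0, 8.0, -83.0]
x17 [-20.0, 13.0, 6.0, 122.0, -4.0, 21.0, -86.0]
out None
out [-18.0, 18.0, 5.0, 124.0, -7.0, 14.0, -84.0]
[ 0.23942304 -0.71934111  0.5812763 ] 15.7
41935 (array([6.07147548e+02, 1.06649690e+02, 2.53743818e-01]), np.float64(0.9010276872497229))
```

View pics/w2.png

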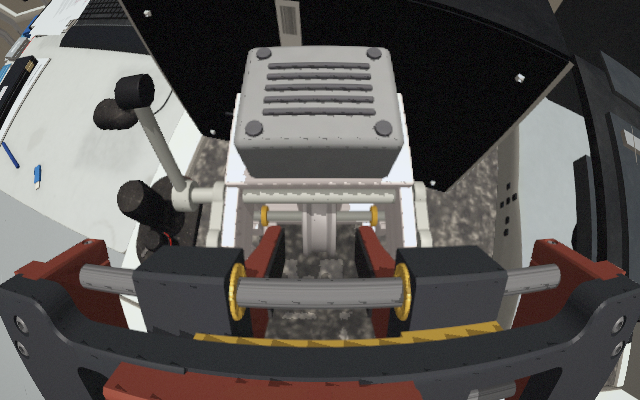

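```bash
cat >> g.py <<'E'
OFF=np.array([2.,0,16]) # placeholder
E
python3 - <<'E'
from g import *
R=T(29); g=st([-2,0,141])-R[:,2]*16
bot.move_linear(g-R[:,2]*45,R,speed=100)
print(bot.move_linear(g,speed=60,max_force=8),np.round(bot.read_joint_pos(),1),bot.read_contact_force(),np.round(np.array(bot.read_eef_pos())-g,2))
bot.gripper_to(0.0); f0=np.array(bot.read_contact_force())
print("gap",bot.read_finger_gap()*88,bot.read_grip_force(),Rz(-S[2])@f0)
print(bot.read_time())
E
```

```text
False [-18.3  14.5   4.5 124.1  -5.9  12.5 -84.3] [-0.20480731 -0.73095616  0.41629028] [ 0.06 -0.07  0.07]
gap 21.43954541123955 30.0004979968071 [-1.76639901  0.59067643  2.20186869]
17.3167
```

Run:
```python
from g import *
R=T(29); P=np.array(bot.read_eef_pos()); off=R.T@(st([0,0,140])-P); np.save("off.npy",off); print(off)
def to(p,t,**k): Q=T(t); r=bot.move_linear(st(p)-Q@off,Q,**k); print(p,r,np.round(Rz(-S[2])@np.array(bot.read_contact_force()),1)); return r
r=to([0,0,147.5],29,speed=30,max_force=12)
if not r: r=to([-17,0,147.5],29,speed=40,max_force=12)
if not r: r=to([-17,0,102],25,speed=50,max_force=12)
print(bot.read_finger_gap()*88,np.round(bot.read_joint_pos(),1),bot.read_time())
```

```text
[ 1.00415033  0.04595955 18.12249092]
[0, 0, 147.5] False [-1.1 -0.1 -1.4]
[-17, 0, 147.5] False [ 0.3 -0.2 -2.5]
[-17, 0, 102] False [ 0.4  0.  -2.5]
22.14954096963915 [-17.9  17.6   4.2 124.5  -6.2  13.  -84. ] 19.35
```

Run:
```python
from g import *
off=np.load("off.npy")
bot.pause(0.15)
def to(p,t,**k): Q=T(t); r=bot.move_linear(st(p)-Q@off,Q,**k); print(p,r,np.round(Rz(-S[2])@np.array(bot.read_contact_force()),1)); return r
to([-115,0,101],25,speed=100,max_force=12)
to([-125,0,190],25,speed=200)
print(np.round(bot.read_joint_pos(),1),bot.read_finger_gap()*88,bot.read_time())
c=np.vstack([cloud(n,d:=np.load(f),np.ones((400,640),bool)) for n,f in(("top","top0.npy"),("scene","scene1.npy"),("scene","scene0.npy"))]+[np.load("w1.npz")["w"][np.load("w1.npz")["ok"]]])
for z in range(70,560,30):
    m=c[(c[:,2]>z)&(c[:,2]<z+30)&(c[:,0]>400)&(c[:,0]<600)&(c[:,1]>-330)&(c[:,1]<-100)]
    print(z,len(m),np.round(np.percentile(m[:,0],[1,5,20])) if len(m) else "")
EQ=planner.inverse_kinematics
for t in(20,25,30):
  Q=tool(RS[2],t)@F
  for z in(180,53.5):
    a=EQ(st([0,0,z],RS)-Q@off,Q); print(t,z,None if a is None else np.round(a).tolist())
```

```text
[-115, 0, 101] False [-0.  -0.2 -0.8]
[-125, 0, 190] False [-0.1  0.5 -2.2]
[-21.7  -1.7   7.2 132.1   0.4  24.6 -90.2] 21.913086528774556 21.2333
70 8401 [516. 520. 528.]
100 2242 [546. 547. 548.]
130 2686 [546. 548. 550.]
160 858 [565. 566. 567.]
190 4668 [565. 566. 568.]
220 0 
250 0 
280 1 [599. 599. 599.]
310 741 [573. 575. 576.]
340 1647 [558. 561. 576.]
370 979 [558. 560. 571.]
400 719 [563. 568. 575.]
430 672 [512. 515. 526.]
460 1238 [496. 501. 510.]
490 5137 [456. 462. 505.]
520 1324 [460. 462. 467.]
550 342 [585. 587. 588.]
20 180 [-8.0, 2.0, 35.0, 128.0, -26.0, 39.0, -26.0]
20 53.5 [8.0, 18.0, 21.0, 134.0, -56.0, 25.0, 7.0]
25 180 [-12.0, 1.0, 43.0, 131.0, -35.0, 36.0, -15.0]
25 53.5 [39.0, 18.0, -11.0, 135.0, -57.0, 17.0, 11.0]
30 180 [-21.0, 1.0, 56.0, 134.0, -46.0, 35.0, -1.0]
30 53.5 [67.0, 24.0, -40.0, 136.0, -55.0, 10.0, 14.0]
```

Run:
```python
from g import *
off=np.load("off.npy"); Q=tool(RS[2],20)@F
X=st([-10,0,170],RS)-Q@off
try: bot.move_linear(X,Q,speed=200)
except bot.PlanningError as e: print(e); bot.goto(X,Q)
print(np.round(bot.read_joint_pos(),1),bot.read_finger_gap()*88,bot.read_time())
w,ok,p=wristcloud("w3"); np.savez("w3.npz",w=w,ok=ok)
c=cut(w,ok,RS,40,72,4,70)
for z in(0,1.5,3): print(len(c),fit(c,REST,RS,z))
pl=tof(w[ok],RS); m=pl[(abs(pl[:,0])<22)&(abs(abs(pl[:,1])-51)<8)&(pl[:,2]>40)&(pl[:,2]<75)]
for s in(1,-1):
    k=m[m[:,1]*s>0]; print(s,len(k),np.round(np.percentile(k,[2,50,98],axis=0),1).tolist() if len(k) else "")
```

```text
[ -4.7   2.9  33.2 129.3 -27.   37.4 -23.3] 22.08126078644093 22.65
2789 (array([ 4.54431988e+02, -1.72778913e+02,  4.43367901e-01]), np.float64(2.0215746524785345))
2789 (array([ 4.54385798e+02, -1.72801950e+02,  4.45417089e-01]), np.float64(1.699072750014622))
2789 (array([ 4.54359824e+02, -1.72837627e+02,  4.46687719e-01]), np.float64(2.2945286065648247))
1 131 [[-21.1, 43.1, 40.2], [7.8, 45.3, 58.6], [21.0, 47.6, 64.0]]
-1 221 [[-21.2, -58.8, 40.7], [8.6, -55.2, 56.1], [20.2, -53.3, 63.9]]
```

View pics/w3.png

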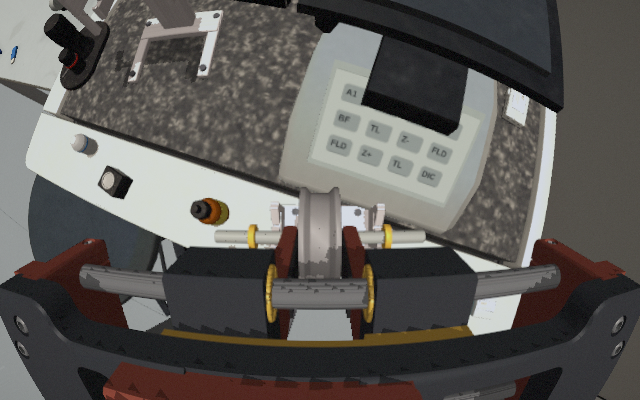

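```bash
cat > rf.py <<'E'
from g import *
def multi(w,ok,tag):
    res=[]
    for x in(436,443,450):
        for y in(-165,-170,-175):
            for a in(.25,.32,.38):
                r0=np.array([x,y,a]); c=cut(w,ok,[444,-172,.32],34,72,5,70); r,_=fit(c,REST,r0,1.5)
                e=np.log1p((sdf(tof(c-[0,0,1.5],r),REST)/1.5)**2).mean(); res.append((e,r))
    res.sort(key=lambda z:z[0]); print(tag,len(c),[(round(e,3),np.round(r,3).tolist()) for e,r in res[:3]])
    return res[0][1]
E
python3 - <<'E'
from rf import *
off=np.load("off.npy"); Q=tool(RS[2],20)@F
for dx in(-80,-65,-50):
    try: bot.move_linear(st([dx,0,190],RS)-Q@off,Q,speed=150); print(dx); break
    except bot.PlanningError as e: print(dx,e)
w,ok,p=wristcloud("w4"); np.savez("w4.npz",w=w,ok=ok); print(bot.read_time(),bot.read_finger_gap()*88)
r=multi(w,ok,"w4")
for n in("w1","w3"): f=np.load(n+".npz"); multi(f["w"],f["ok"],n)
for n in("top","scene"): d=np.load(n+"0.npy"); v,u=np.mgrid[:400,:640].astype(float); multi(world(n,u,v,d.astype(float)),d>0,n)
pl=tof(w[ok],[443,-170,.32]); 
for z0,z1 in((60,67),(45,60)):
  for s in(1,-1):
    k=pl[(abs(pl[:,0])<24)&(abs(pl[:,1]*s-51)<16)&(pl[:,2]>z0)&(pl[:,2]<z1)]; print(z0,s,len(k),np.round(np.percentile(k,[2,25,50,75,98],axis=0),1)[:,:2].tolist() if len(k) else "")
E
```

```text
-80
23.3833 21.830085288753402
w4 4994 [(np.float64(0.89), [444.535, -176.075, 0.313]), (np.float64(0.89), [444.539, -176.075, 0.313]), (np.float64(0.89), [444.54, -176.077, 0.313])]
w1 4162 [(np.float64(0.731), [445.096, -175.976, 0.315]), (np.float64(0.731), [445.096, -175.976, 0.315]), (np.float64(0.731), [445.096, -175.976, 0.315])]
w3 2423 [(np.float64(1.346), [448.356, -175.177, 0.362]), (np.float64(1.346), [448.356, -175.177, 0.362]), (np.float64(1.346), [448.356, -175.177, 0.362])]
top 711 [(np.float64(1.054), [444.633, -175.108, 0.338]), (np.float64(1.054), [444.632, -175.108, 0.338]), (np.float64(1.054), [444.632, -175.108, 0.338])]
scene 1016 [(np.float64(0.982), [445.639, -176.609, 0.328]), (np.float64(0.982), [445.64, -176.609, 0.328]), (np.float64(0.982), [445.637, -176.61, 0.328])]
60 1 112 [[-22.2, 40.7], [-18.0, 42.9], [-13.9, 44.4], [14.7, 46.2], [18.7, 48.5]]
60 -1 104 [[-22.0, -60.5], [-18.3, -59.0], [-1.3, -57.0], [14.1, -55.1], [18.8, -53.3]]
45 1 250 [[-22.6, 40.3], [-9.9, 41.4], [1.5, 43.4], [8.8, 45.8], [22.8, 48.7]]
45 -1 257 [[-23.7, -60.9], [-13.0, -58.2], [-2.2, -55.7], [6.9, -53.6], [20.5, -52.6]]
```

View pics/w4.png

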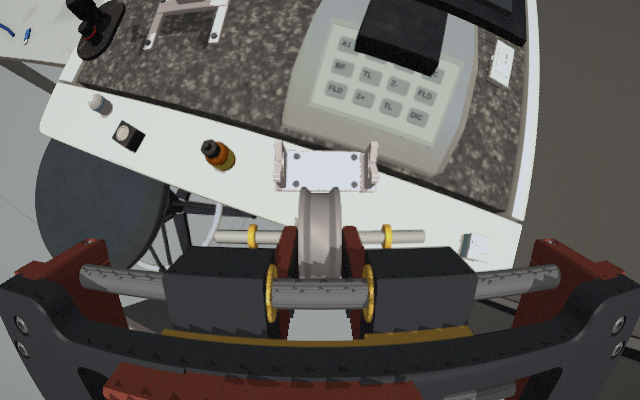

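Run:
```python
from g import *
off=np.load("off.npy"); RS=np.array([444.8,-176,.318]); Q=tool(RS[2],20)@F
def to(p,**k): r=bot.move_linear(st(p,RS)-Q@off,Q,**k); print(p,r,np.round(bot.read_contact_force(),1),np.round(np.array(bot.read_eef_pos())-(st(p,RS)-Q@off),1)); return r
try: to([0,0,120],speed=150)
except bot.PlanningError as e: print(e); bot.goto(st([0,0,120],RS)-Q@off,Q)
to([0,0,75],speed=100,max_force=8)
to([0,0,51.5],speed=25,max_force=6)
print(np.round(bot.read_joint_pos(),1),bot.read_finger_gap()*88,bot.read_time(),Rz(-RS[2])@np.array(bot.read_contact_force()))
```

```text
[0, 0, 120] False [ 0.  -0.2 -0.9] [-0.3 -0.2 -0.2]
[0, 0, 75] False [-0.1 -0.4 -0.5] [ 0.1 -0.5  0.7]
[0, 0, 51.5] True [-1.2  0.9  4.9] [-0.2  0.   2. ]
[  7.   18.5  23.  133.8 -57.1  25.8   7.9] 21.9946799815688 25.6417 [-0.86903136  1.25011134  4.89566289]
```

Run:
```python
from g import *
RS=np.array([444.8,-176,.318]); Q=tool(RS[2],20)@F
bot.gripper_to(0.45); P=np.array(bot.read_eef_pos())
print(bot.move_linear(P-Q[:,2]*60,speed=60,max_force=10)); P=np.array(bot.read_eef_pos())
bot.move_linear(P+[-30,0,110],speed=150)
w,ok,p=wristcloud("w5")
l=tof(w[ok],RS); m=l[(abs(l[:,0])<12)&(abs(abs(l[:,1])-60)<4)&(l[:,2]>40)&(l[:,2]<75)]
for s in(1,-1):
    k=m[m[:,1]*s>0]; print(s,len(k),np.round(np.percentile(k,[5,50,95],axis=0),1).tolist() if len(k) else "")
k=l[(abs(l[:,0])<40)&(abs(l[:,1])<20)&(l[:,2]>70)&(l[:,2]<95)]; print(len(k),np.round(np.percentile(k,[2,50,98],axis=0),1).tolist())
cv2.imwrite("pics/w5c.png",cv2.resize(p[100:300,220:440,::-1],(660,600)))
print(bot.read_contact_force(),bot.read_time())
```

```text
False
1 49 [[-3.3, 56.5, 53.5], [-0.2, 60.0, 55.8], [3.4, 63.5, 57.4]]
-1 53 [[-5.6, -63.1, 53.9], [-2.3, -59.6, 55.9], [2.3, -56.3, 57.4]]
833 [[-22.3, -11.0, 70.4], [-2.2, -0.6, 78.3], [20.2, 10.1, 83.2]]
[-0.33589517  0.05199833 -0.35641586] 28.25
```

View pics/w5c.png

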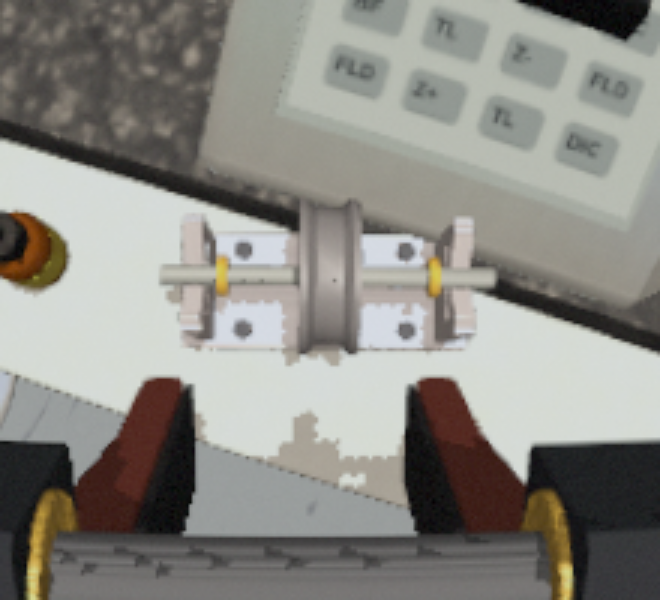

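The picture shows the axle (crop 160 to 495, row 273) lying in both posts with the wheel at (330, 275) between them. Both axle ends measure level, with tops at about 57 mm, so the wheel is fully seated.

```bash
python3 -c "
from cell import bot
bot.pause(0.3); print(bot.close_job())"
```

```text
the job is handed in; nothing more can be done
None
```

The wheel is in the rest with both axle ends down in the V notches, the cam lever was left fully open, no contact with the bystanders was seen, and the job was handed in at about 28.6 s of the 58 s allowed; no verdict came back.

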